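Put the tip boxes away under the roofs they fit

TASK

Put the two closed pipette-tip boxes away in the two open-fronted metal bays: the low box under the low roof and the tall box under the tall roof. Slide each one across the worktop into its bay, squarely and fully home against the back stop, without lifting it off the worktop or tipping it over, and do not knock over the brown and the white reagent bottle that stand to their right.

Things in the scene. Friction and masses are not known exactly. Their poses are not given: they have to be found in the camera images.
- low_box_center (a point): the low tip box: closed, teal with a clear lid, 92 mm deep (x), 124 wide (y), 66 high, about 0.2 kg, loose on the worktop; to be slid, not lifted. The walls a pusher meets lie 42 mm from the centre in x, 62 mm in y (the thin clip on its front is not felt). The point is its centre, 33 mm above its underside; x the short axis (clip side -x), y the long one, z up
- tall_box_center (a point): the tall tip box: closed, teal with a clear lid, same 92 x 124 mm footprint and same walls as the low one, but 90 mm high; about 0.2 kg, loose on the worktop. The point is its centre, 45 mm above its underside; axes as for the low box
- low_bay: the low bay: fixed, bare metal, open at the front, of 4 mm sheet, screwed to the worktop, upright; it may stand left or right. x points straight in, y left, z up. Origin on the worktop where the centre of a fully-home box stands. Inside 136 mm wide; sides and roof from x=-26 to +49 mm; back stop's face at x=+45; clear height under the roof 73 mm, roof top at 77 mm
- tall_bay: the tall bay: fixed, bare metal, open at the front, of 4 mm sheet, screwed to the worktop, upright; it may stand left or right. x points straight in, y left, z up. Origin on the worktop where the centre of a fully-home box stands. Inside 136 mm wide; sides and roof from x=-26 to +49 mm; back stop's face at x=+45; clear height 98 mm, roof top at 102 mm
- low_bay_mouth (a point): low bay: the centre of this bay's open mouth, on the worktop, 43 mm in front of the bay's origin, axes as the bay's. The side walls' front edges are bent outward to here as a lead-in, 154 mm apart; they narrow to 136 mm at 17 mm further in, where the roof begins. Foot flanges outside reach y = +-84 mm. A box that is home sticks out 16 to 20 mm in front of the roof
- tall_bay_mouth (a point): tall bay: the centre of this bay's open mouth, on the worktop, 43 mm in front of the bay's origin, axes as the bay's. The side walls' front edges are bent outward to here as a lead-in, 154 mm apart; they narrow to 136 mm at 17 mm further in, where the roof begins. Foot flanges outside reach y = +-84 mm. A box that is home sticks out 16 to 20 mm in front of the roof
- reagent_center (a point): bystander: brown reagent bottle with a cap, 48 mm across and 93 mm high, loose and upright; the point is its centre, z along it
- white_bottle_center (a point): bystander: white reagent bottle with a cap, 42 mm across and 80 mm high, loose and upright; the point is its centre, z along it
There are look-alikes about, which are no part of the job. What is shaped like the tall_bay but orange is not meant.

How it is judged (in metres and radians):
At the end, for the whole second after the job is handed in: The low box stands flat in the low bay and the tall box in the tall bay, each square to its bay (within 0.12 rad), its centre within 10 mm of the fully-home point along the bay and 12 mm across it (x of low_box_center in the frame of low_bay between -0.01 and 0.01 m and y of low_box_center in the frame of low_bay between -0.012 and 0.012 m and angle between the x axis of low_box_center and the x axis of low_bay, either way round below 0.12 rad and angle between each of low_box_center, tall_box_center's own z axis and vertical below 0.05 rad and x of tall_box_center in the frame of tall_bay between -0.01 and 0.01 m and y of tall_box_center in the frame of tall_bay between -0.012 and 0.012 m and angle between the x axis of tall_box_center and the x axis of tall_bay, either way round below 0.12 rad and height (world z) of low_box_center below 0.04 m and height (world z) of tall_box_center below 0.052 m); the robot touches nothing.
It fails at once if a tip box is tipped over (angle between any of low_box_center, tall_box_center's own z axis and vertical above 0.5 rad).
It fails at once if a reagent bottle is knocked over (angle between any of reagent_center, white_bottle_center's own z axis and vertical above 0.5 rad).
It fails at once if a tip box is lifted off the worktop (height (world z) of low_box_center above 0.055 m or height (world z) of tall_box_center above 0.067 m).
It also fails if it takes over 72 s, if anything falls off the work surface, if the arm or the gripper's body presses on something with over 40 N, if the wrist force passes 120 N, or if a joint passes its speed limit or range.

ROBOT

A 7-joint arm with a two-finger parallel gripper is mounted at the origin on a cart in front of the work surface, level with it; the furniture and walls round the work are solid. World frame = base frame: x ahead of the robot, y to its left, z up, the work surface at z = 0. Lengths are in mm, angles in rad, forces in N, time in s.
With the tool pointing down it reaches from about 425 to 825 mm from the base axis. Payload 3.6 kg.
Tool frame: the origin (TCP) lies midway between the tips of the shut fingers; the grasp point (between the pads) lies 19 mm behind it; z points along the fingers, y is the line along which they close (so a half turn about z gives the same grasp; the last joint's range is limited). The gripper opens to 85 mm and grips with 20 to 120 N. Pads are 22 mm wide; open, the fingers measure 114 mm over their backs; the gripper's body (76 mm by 85 mm) begins 54 mm behind the grasp point. The pads swing forward as they close: fully open they stand 13 mm farther back than shut.
Start: joints at [-1.26, 0.615, -0.013, 1.423, 0.008, 1.103, -0.04], TCP at [215.384, 613.247, 231.297] pointing down, gripper open.
Joint ranges: [-3.12, 3.12], [-0.3, 2.06], [-1.34, 1.32], [0.26, 2.42], [-1.36, 4.5], [0.01, 1.98], [-2.84, 2.84]. Speed limits (rad/s): [2.79, 2.79, 3.14, 3.14, 3.14, 3.14, 3.14].

INTERFACE

Orientations are given as a rotation vector (axis times angle).
In Python, from station import get_obs, capture, get_calibration, hand_in, boxes_of, cut_out gives the robot as it stands.
- The arm moves only by the tool drive_tool, never from a script. Its argument "increments" is a list of rows, each a list of 5 numbers: the shift along the tool's x, y, z in units of 0.25 m (1.0 is 0.25 m), then the turn about the tool's z in units of pi rad (1.0 is pi rad), then the opening in per cent of the stroke, from 0 (shut) to 100 (fully open). In form: [[dx, dy, dz, twist, jaw], ...]. A call has exactly 8 rows; each row is the pose to reach, as a shift and turn from the pose commanded when the call began, along the tool's axes at that moment, turning the shorter way round; what a row does not reach only later rows make up. A row lasts 1/12 s, in which the tool goes at most 41.7 mm and 7.16 degrees, less where a joint would pass 70% of its speed; a pose out of reach is approached as far as the arm can. A call with a number of a shift or a turn outside -1 to 1 is refused whole. A call with a gripper value outside its range is refused whole. The fingers move at their own pace and stop on an object; "grip_force" is the grip in N (left out, the last holds). Time passes only in rows, so rows that repeat a pose let the fingers close, or fill a call up. It gives the time, the measured TCP pose, the force, the opening and the grip force at its end, in the units of the state.
- get_obs(): the state, without advancing time (a new reading comes with each control period).
- capture(name): name is "side" or "top" or "wrist"; returns the picture (420x560x3 uint8, red, green, blue); there is no depth.
- get_calibration(name): a dict with "fx", "fy", "cx", "cy" (pixels), "extrinsics" (4x4, takes a point from camera to world coordinates). Camera axes: x right, y down, z forward; pixel columns grow to the right and rows downward; lengths in mm; the calibration is good to about 2 mm. A picture is of the moment at which its call begins: read the wrist's pose just before it. get_calibration takes no time and is no camera call; for the wrist camera it gives the pose at the moment of the call.
- hand_in(): hands the job in; it is judged then, once.
Trained networks look in the newest picture that a camera, given by its name, has taken for a name from the list of things; names that differ only in an ending like _2 or _b are one class to them, and where a whole thing is asked for, a point or a joint stands for the part that bears it (a point fixed in the world has none). Each returns a list of dicts, best first, with "score" (0 to 1); they miss things now and then, are a little off and sometimes report something else, mostly with a low value. They report only what shows in the picture. A call takes as long as a camera call. They do not tell look-alikes from the thing itself.
- boxes_of(target, camera): "rect" ([centre column, centre row, width, height] in pixels, round what is visible of it).
- cut_out(target, camera): "region" (420x560 bool, what is visible of it) and "rect" ([centre column, centre row, width, height] in pixels, round what is visible of it).
The state is a dict: "time_s": time; "qpos": joint angles; "dq": joint speeds; "joint_efforts": joint torques, N m; "tool_pos": TCP position; "tcp_rot": TCP orientation; "wrist_force": force on the tool from outside, world axes, zero at the start; "wrist_torque": the same for the moment, N m; "grip_width": finger opening in mm; "finger_force": force on a finger pad.
Only numpy, scipy, OpenCV 4.12 (cv2) and the standard library are available. Lean on these libraries where they do the work, as an engineer would, in place of code of your own. Each camera call takes 0.05 s, during which the arm holds its last target. There are 200 camera calls.

## Working session

There is one attempt and no reset: what is moved stays moved. The work goes in short steps, Python scripts to look and compute and a tool call to move; the robot and the scene stay as the last step left them, time stands still between calls to the robot, and variables do not carry over. Pictures are saved under pics/ and viewed, at most 14 in all, crops included, and the job is handed in when it is done.

Besides the shell and the picture viewer there is one more tool, called after "Request:" as name(argument=value, ...), one argument or row to a line, values as JSON. drive_tool: Moves the arm, as the interface text tells. Its arguments: {"type":"object","properties":{"increments":{"type":"array"},"grip_force":{"type":"number"}},"required":["increments"]}

```bash
mkdir -p pics; python3 - <<'E'
from station import *
import cv2,numpy as np
o=get_obs();print(o['tool_pos'],o['tcp_rot'],o['grip_width'],o['time_s'])
ims=[]
for c in ['top','side']:
    im=capture(c);k=get_calibration(c);print(c,k['fx'],k['fy'],k['cx'],k['cy'],np.round(k['extrinsics'],3).tolist())
    cv2.imwrite(f'pics/{c}0.png',im[:,:,::-1])
    for n in ['low_box_center','tall_box_center','low_bay','tall_bay','reagent_center','white_bottle_center']:
        print(n,[(round(b['score'],2),np.round(b['rect']).tolist()) for b in boxes_of(n,c)])
E
```

```text
[215.15176554 612.53131066 230.12780076] [-0.52791944 -3.09652942  0.00403003] 85.34870275219966 0.0
top 403.34499316732973 403.34499316732973 282.9815628376636 215.41771414578804 [[0.404, -0.822, 0.401, 42.955], [-0.915, -0.36, 0.184, -132.761], [-0.007, -0.441, -0.898, 1272.418], [0.0, 0.0, 0.0, 1.0]]
low_box_center [(0.67, [220.0, 212.0, 41.0, 37.0])]
tall_box_center [(0.88, [394.0, 281.0, 46.0, 42.0])]
low_bay [(0.63, [358.0, 226.0, 54.0, 43.0])]
tall_bay [(0.91, [130.0, 180.0, 57.0, 43.0]), (0.66, [275.0, 193.0, 54.0, 48.0])]
reagent_center [(0.55, [419.0, 243.0, 18.0, 22.0]), (0.41, [220.0, 214.0, 42.0, 38.0])]
white_bottle_center [(0.63, [430.0, 254.0, 18.0, 13.0])]
side 448.2710752586027 448.2710752586027 279.67039494534345 211.18199557595545 [[0.998, 0.032, -0.061, 709.763], [0.069, -0.49, 0.869, -1373.931], [-0.002, -0.871, -0.491, 910.687], [0.0, 0.0, 0.0, 1.0]]
low_box_center [(0.57, [264.0, 194.0, 28.0, 30.0])]
tall_box_center [(0.72, [246.0, 282.0, 32.0, 49.0])]
low_bay [(0.73, [290.0, 256.0, 30.0, 45.0])]
tall_bay [(0.76, [265.0, 158.0, 18.0, 36.0]), (0.62, [289.0, 213.0, 29.0, 43.0])]
reagent_center [(0.45, [293.0, 288.0, 13.0, 13.0])]
white_bottle_center [(0.74, [286.0, 309.0, 14.0, 31.0]), (0.4, [244.0, 282.0, 32.0, 49.0])]
```

View pics/top0.png

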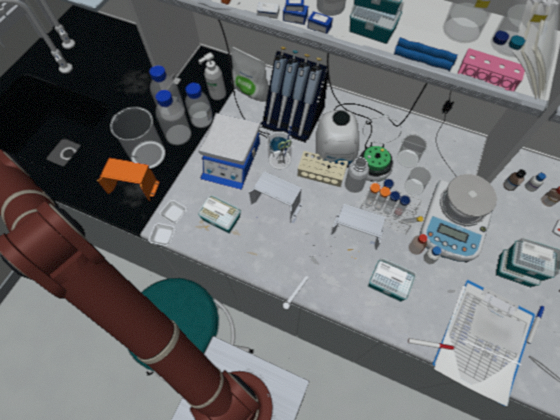

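View pics/side0.png

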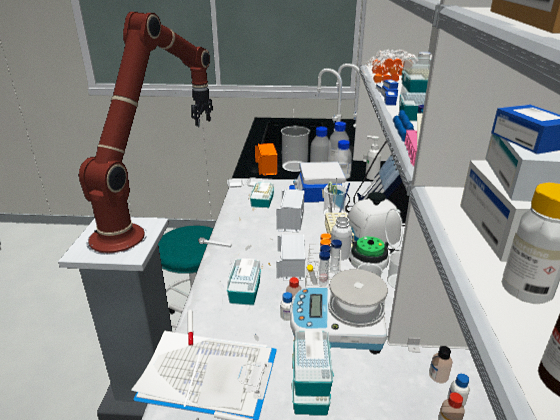

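The top view shows the low box at (220,213), the tall box at (392,280), bays at (277,190) and (360,222), and the orange decoy at (130,178). The bottles are at (420,242) and (433,254). Next I fit poses to the silhouettes.

```bash
cat > h.py <<'E'
from station import *
import cv2,numpy as np
from scipy.optimize import minimize
def proj(P,k):
    E=np.linalg.inv(np.array(k['extrinsics']));p=(E[:3,:3]@np.asarray(P,float).T).T+E[:3,3]
    return np.c_[k['fx']*p[:,0]/p[:,2]+k['cx'],k['fy']*p[:,1]/p[:,2]+k['cy']]
def ray(uv,k,z):
    E=np.array(k['extrinsics']);d=E[:3,:3]@[(uv[0]-k['cx'])/k['fx'],(uv[1]-k['cy'])/k['fy'],1]
    return E[:3,3]+d*(z-E[2,3])/d[2]
def boxpts(x,y,a,h,bx=(-44,44),by=(-62,62)):
    c,s=np.cos(a),np.sin(a)
    return np.array([[x+c*u-s*v,y+s*u+c*v,z] for u in bx for v in by for z in (0,h)])
def sil(pts,k,S=4):
    m=np.zeros((420*S,560*S),np.uint8)
    cv2.fillConvexPoly(m,cv2.convexHull(((proj(pts,k)+.5)*S-.5).round().astype(np.int32)),1)
    return cv2.resize(m.astype(np.float32),(560,420),interpolation=cv2.INTER_AREA)
def fit(masks,h,x0,**kw):
    # masks: list of (mask,calib); IoU loss
    def L(p):
        t=0
        for m,k in masks:
            s=sil(boxpts(p[0],p[1],p[2],h,**kw),k);t+=1-np.minimum(s,m).sum()/np.maximum(s,m).sum()
        return t/len(masks)
    best=None
    for a in np.linspace(-.7,.7,8):
        q=np.array([x0[0],x0[1],x0[2]+a])
        r=minimize(L,q,method='Nelder-Mead',options=dict(initial_simplex=np.array([q,q+[15,0,0],q+[0,15,0],q+[0,0,.2]]),xatol=.2,fatol=1e-4))
        if best is None or r.fun<best.fun:best=r
    return best.x,best.fun
E
python3 - <<'E'
from h import *
ks={c:get_calibration(c) for c in('top','side')}
ims={c:capture(c) for c in ks}
M={}
for n,h in [('low_box_center',66),('tall_box_center',90)]:
    ms=[]
    for c in ks:
        r=cut_out(n,c)
        if r: ms.append((r[0]['region'].astype(np.float32),ks[c])); print(n,c,round(r[0]['score'],2),np.round(r[0]['rect']))
    u=ms[0]; x0=ray(np.argwhere(u[0]>0).mean(0)[::-1],ks['top'],h/2);print(x0.round())
    for sel in (ms,ms[:1],ms[1:]): print([np.round(v,3) for v in fit(sel,h,[x0[0],x0[1],0])])
for uv in [(277,190),(360,222)]:print('bay',[ray(uv,ks['top'],z).round() for z in (77,102)])
for n,uv,z in [('br',(420,240),46),('wh',(433,253),40)]:print(n,ray(uv,ks['top'],z).round())
t=cv2.resize(ims['top'][165:305,190:450],None,fx=3,fy=3,interpolation=cv2.INTER_CUBIC)
s=cv2.resize(ims['side'][180:325,215:340],None,fx=4,fy=4,interpolation=cv2.INTER_CUBIC)
cv2.imwrite('pics/tc.png',t[:,:,::-1]);cv2.imwrite('pics/sc.png',s[:,:,::-1])
E
```

```text
low_box_center top 0.7 [218. 212.  44.  40.]
low_box_center side 0.87 [264. 193.  30.  26.]
[514. 325.  33.]
[array([ 5.13537e+02,  3.28956e+02, -4.00000e-03]), np.float64(0.202)]
[array([ 5.14894e+02,  3.27255e+02, -2.46000e-01]), np.float64(0.213)]
[array([5.13190e+02, 3.36025e+02, 4.00000e-03]), np.float64(0.17)]
tall_box_center top 0.94 [394. 282.  51.  43.]
tall_box_center side 0.78 [244. 281.  32.  48.]
[ 523. -284.   45.]
[array([ 5.22550e+02, -2.81619e+02,  2.20000e-02]), np.float64(0.129)]
[array([ 5.21264e+02, -2.80660e+02, -6.10000e-02]), np.float64(0.111)]
[array([ 5.21595e+02, -2.80465e+02,  4.10000e-02]), np.float64(0.132)]
bay [array([657., 169.,  77.]), array([644., 163., 102.])]
bay [array([ 656., -129.,   77.]), array([ 643., -129.,  102.])]
br [ 688. -330.   46.]
wh [ 664. -382.   40.]
```

View pics/tc.png

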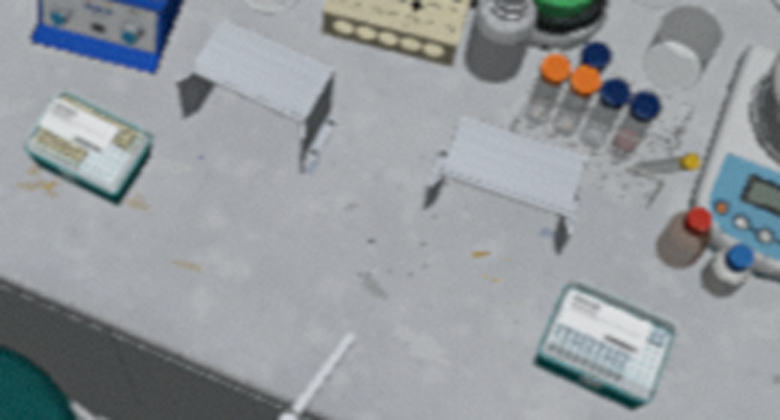

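View pics/sc.png

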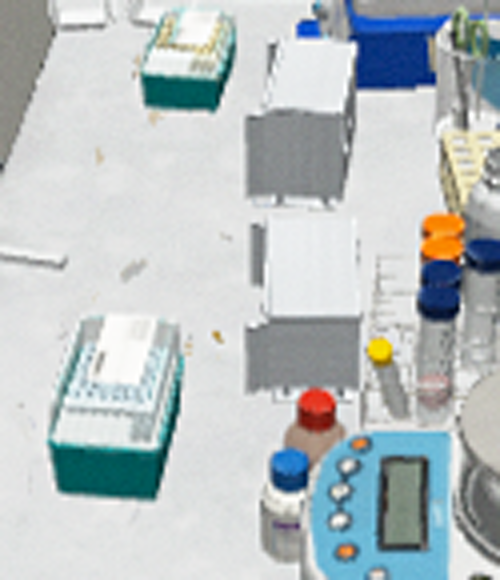

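The left bay is the tall one and the right bay is the low one, so the boxes must cross over. The bay roof corners show clearly, so I fit them next.

```bash
python3 - <<'E'
from h import *
from scipy.optimize import least_squares
ks={c:get_calibration(c) for c in('top','side')}
T=lambda p:((np.array(p)+.5)/3+[190,165]-.5); S=lambda p:((np.array(p)+.5)/4+[215,180]-.5)
# order: front-left, front-right, back-right, back-left
top={'L':T([(195,70),(304,122),(334,68),(222,22)]),'R':T([(443,165),(575,214),(588,155),(462,118)])}
side={'L':S([(272,42),(268,110),(345,113),(357,42)]),'R':S([(268,215),(264,320),(360,318),(357,216)])}
def pts(p,h):
    c,s=np.cos(p[2]),np.sin(p[2]);return np.array([[p[0]+c*u-s*v,p[1]+s*u+c*v,h] for u,v in [(-26,72),(-26,-72),(49,-72),(49,72)]])
for b,x0 in [('L',[650,165,0]),('R',[650,-129,0])]:
  for h in (77,102):
    for name,f in [('both',1),('top',0)]:
        g=lambda p:np.r_[(proj(pts(p,h),ks['top'])-top[b]).ravel(),f*(proj(pts(p,h),ks['side'])-side[b]).ravel()]
        r=least_squares(g,x0,loss='soft_l1');print(b,h,name,r.x.round(3),'rms',np.sqrt((g(r.x)**2).sum()/(8+8*f)).round(2))
# lid corners of boxes from top picks: FL,FR,BR,BL
for uv in [(0,280),(100,318),(240,372)]: print('table edge',ray(T(uv),ks['top'],0).round())
print('rod',ray(T((350,337)),ks['top'],0).round(),ray(T((290,415)),ks['top'],0).round())
ov=capture('top').copy()
E
```

```text
L 77 both [ 6.48070e+02  1.73556e+02 -5.20000e-02] rms 2.57
L 77 top [ 6.52806e+02  1.72048e+02 -5.40000e-02] rms 0.47
L 102 both [ 6.39980e+02  1.64482e+02 -3.80000e-02] rms 0.85
L 102 top [ 6.39878e+02  1.66140e+02 -5.60000e-02] rms 0.72
R 77 both [ 6.54798e+02 -1.31584e+02  5.60000e-02] rms 0.91
R 77 top [ 6.56229e+02 -1.31641e+02  6.60000e-02] rms 1.0
R 102 both [ 6.50503e+02 -1.33766e+02  3.50000e-02] rms 3.3
R 102 top [ 6.43896e+02 -1.31685e+02  6.20000e-02] rms 1.04
table edge [340. 349.   0.]
table edge [346. 227.   0.]
table edge [353.  60.   0.]
rod [436. -33.   0.] [332.  -7.   0.]
```

```bash
cat > plan.py <<'E'
# prints increments (tool units) from current pose to world targets: python3 plan.py x y z yaw_deg
import sys,numpy as np
from station import get_obs
from scipy.spatial.transform import Rotation as R
o=get_obs();M=R.from_rotvec(o['tcp_rot']).as_matrix();psi=np.degrees(np.arctan2(M[1,1],M[0,1]))
print('t',round(o['time_s'],2),'pos',o['tool_pos'].round(1) if hasattr(o['tool_pos'],'round') else o['tool_pos'],'psi',psi.round(2),'tilt',np.round(M[2],3),'F',np.round(o['wrist_force'],1),'w',round(o['grip_width'],1))
for a in sys.argv[1:]:
    x,y,z,p=map(float,a.split(','))
    d=M.T@(np.array([x,y,z])-o['tool_pos'])/250
    print(a,'->',d.round(3),'tw',round(((psi-p+180)%360-180)/180,4),'full',np.round(d/np.linalg.norm(d)*41.7/250,3))
E
python3 plan.py 440,330,230,90 450,300,260,90
```

```text
t 1.05 pos [215.4 613.3 231.3] psi 70.65 tilt [ 0. -0. -1.] F [ 0.   0.3 -0.2] w 85.1
440,330,230,90 -> [-1.223 -0.771  0.005] tw -0.1075 full [-0.141 -0.089  0.001]
450,300,260,90 -> [-1.301 -0.871 -0.115] tw -0.1075 full [-0.138 -0.093 -0.012]
```

Request:
drive_tool(
  increments=[
    [-0.95, -0.6, -0.12, -0.1, 100],
    [-0.95, -0.6, -0.12, -0.1, 100],
    [-0.95, -0.6, -0.12, -0.1, 100],
    [-0.95, -0.6, -0.12, -0.1, 100],
    [-0.95, -0.6, -0.12, -0.1, 100],
    [-0.95, -0.6, -0.12, -0.1, 100],
    [-0.95, -0.6, -0.12, -0.1, 100],
    [-0.95, -0.6, -0.12, -0.1, 100],
  ],
)

```text
time_s: 1.72
tool_pos: [397.2, 385.0, 262.4]
tcp_rot: [0.06, 3.135, -0.007]
wrist_force: [0.7, -0.5, -1.0]
grip_width: 85.3
finger_force: 0.0
```

```bash
python3 plan.py 430,330,260,90 430,150,260,0; python3 - <<'E'
from h import *
k=get_calibration('wrist');im=capture('wrist');cv2.imwrite('pics/w1.png',im[:,:,::-1]);print(np.round(k['extrinsics'],2).tolist(),k['fx'])
r=cut_out('low_box_center','wrist')
print([(x['score'],x['rect']) for x in r])
x,y,a=513,330,0.0
print(proj(boxpts(x,y,a,66),k).round())
E
```

```text
t 1.72 pos [397.2 385.  262.4] psi 87.8 tilt [-0.006 -0.004 -1.   ] F [ 0.7 -0.5 -1. ] w 85.3
430,330,260,90 -> [-0.139 -0.215  0.011] tw -0.0122 full [-0.091 -0.14   0.007]
430,150,260,0 -> [-0.167 -0.934  0.015] tw 0.4878 full [-0.029 -0.164  0.003]
[[0.04, 0.96, 0.27, 331.0], [1.0, -0.04, -0.01, 388.31], [-0.0, 0.27, -0.96, 404.12], [0.0, 0.0, 0.0, 1.0]] 374.76169360831256
[(0.94, [223.9, 286.8, 119.5, 93.2])]
[[179. 236.]
 [161. 259.]
 [287. 233.]
 [288. 255.]
 [186. 305.]
 [171. 338.]
 [289. 302.]
 [291. 334.]]
```

View pics/w1.png

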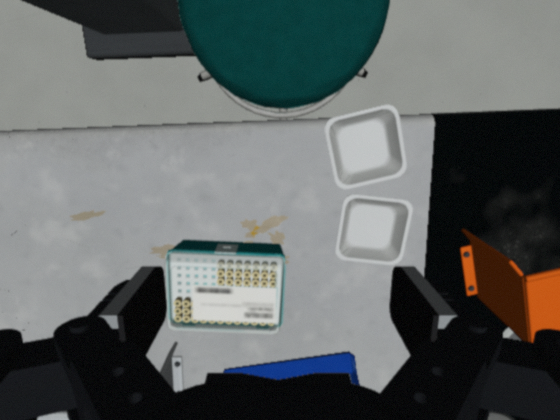

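The wrist view shows the low box at (224,287), almost square to the axes, clip side facing the robot. I fit it, then carry on to the tall box.

```bash
cat > bx.py <<'E'
import sys
from h import *
def meas(n,h,x0,cam='wrist'):
    k=get_calibration(cam);capture(cam);r=cut_out(n,cam)
    if not r: print('none');return
    m=r[0]['region'].astype(np.float32)
    v,f=fit([(m,k)],h,x0);print(n,round(r[0]['score'],2),'x,y,yaw',v.round(3),'loss',round(f,3));return v
if __name__=='__main__':
    n=sys.argv[1];meas(n+'_box_center',66 if n=='low' else 90,list(map(float,sys.argv[2].split(','))))
E
python3 bx.py low 513,330,0
```

```text
none
```

Request:
drive_tool(
  increments=[
    [-0.25, -1.0, 0.0, 0.25, 45],
    [-0.25, -1.0, 0.0, 0.25, 45],
    [-0.25, -1.0, 0.0, 0.25, 45],
    [-0.25, -1.0, 0.0, 0.25, 45],
    [-0.25, -1.0, 0.0, 0.25, 45],
    [-0.25, -1.0, 0.0, 0.25, 45],
    [-0.25, -1.0, 0.0, 0.25, 45],
    [-0.25, -1.0, 0.0, 0.25, 45],
  ],
)

```text
time_s: 2.58
tool_pos: [446.7, 139.6, 261.4]
tcp_rot: [1.243, 2.885, -0.001]
wrist_force: [-0.1, 0.7, 0.7]
grip_width: 38.8
finger_force: 0.0
```

```bash
python3 plan.py 470,-100,260,0 460,-240,260,0
```

```text
t 2.58 pos [446.7 139.6 261.4] psi 43.39 tilt [-0.001 -0.    -1.   ] F [-0.1  0.7  0.7] w 38.8
470,-100,260,0 -> [-0.761 -0.591  0.007] tw 0.2411 full [-0.132 -0.102  0.001]
460,-240,260,0 -> [-1.14  -1.005  0.007] tw 0.2411 full [-0.125 -0.11   0.001]
```

Request:
drive_tool(
  increments=[
    [-0.95, -0.8, 0.0, 0.241, 45],
    [-0.95, -0.8, 0.0, 0.241, 45],
    [-0.95, -0.8, 0.0, 0.241, 45],
    [-0.95, -0.8, 0.0, 0.241, 45],
    [-0.95, -0.8, 0.0, 0.241, 45],
    [-0.95, -0.8, 0.0, 0.241, 45],
    [-0.95, -0.8, 0.0, 0.241, 45],
    [-0.95, -0.8, 0.0, 0.241, 45],
  ],
)

```text
time_s: 3.25
tool_pos: [466.6, -171.0, 261.4]
tcp_rot: [2.214, 2.225, -0.002]
wrist_force: [0.2, 0.2, 0.2]
grip_width: 38.6
finger_force: 0.0
```

```bash
python3 plan.py 522,-250,200,0;python3 bx.py tall 522,-281,0
```

```text
t 3.25 pos [ 466.6 -171.   261.4] psi 0.29 tilt [-0.003  0.001 -1.   ] F [0.2 0.2 0.2] w 38.6
522,-250,200,0 -> [-0.316  0.22   0.247] tw 0.0016 full [-0.115  0.08   0.09 ]
tall_box_center 0.73 x,y,yaw [ 5.20017e+02 -2.84436e+02  1.10000e-02] loss 0.432
```

Request:
drive_tool(
  increments=[
    [-0.15, 0.04, 0.0, 0.0016, 45],
    [-0.3, 0.08, 0.0, 0.0016, 45],
    [-0.45, 0.12, 0.1, 0.0016, 45],
    [-0.6, 0.16, 0.2, 0.0016, 45],
    [-0.72, 0.2, 0.3, 0.0016, 45],
    [-0.82, 0.222, 0.4, 0.0016, 45],
    [-0.82, 0.222, 0.5, 0.0016, 45],
    [-0.82, 0.222, 0.55, 0.0016, 45],
  ],
)

```text
time_s: 4.02
tool_pos: [522.8, -369.3, 118.9]
tcp_rot: [-2.212, -2.22, -0.002]
wrist_force: [-0.6, 0.9, -0.4]
grip_width: 38.5
finger_force: 0.0
```

```bash
python3 plan.py 521,-370,30,0 
```

```text
t 4.02 pos [ 522.8 -369.3  118.9] psi 0.2 tilt [ 0.006 -0.004 -1.   ] F [-0.6  0.9 -0.4] w 38.5
521,-370,30,0 -> [-0.005 -0.005  0.355] tw 0.0011 full [-0.002 -0.003  0.167]
```

Request:
drive_tool(
  increments=[
    [0, 0, 0.12, 0, 45],
    [0, 0, 0.25, 0, 45],
    [0, 0, 0.375, 0, 45],
    [0, 0, 0.375, 0, 45],
    [0.03, 0, 0.375, 0, 45],
    [0.06, 0, 0.375, 0, 45],
    [0.1, 0, 0.375, 0, 45],
    [0.14, 0, 0.375, 0, 45],
  ],
)

```text
time_s: 4.68
tool_pos: [523.8, -337.5, 32.6]
tcp_rot: [2.217, 2.219, 0.002]
wrist_force: [0.2, -1.4, 0.7]
grip_width: 38.2
finger_force: 0.0
```

```bash
python3 plan.py 521,-200,30,0 
```

```text
t 4.68 pos [ 523.8 -337.5   32.6] psi 0.04 tilt [-0.002  0.004 -1.   ] F [ 0.2 -1.4  0.7] w 38.2
521,-200,30,0 -> [ 0.55  -0.011  0.009] tw 0.0002 full [ 0.167 -0.003  0.003]
```

Request:
drive_tool(
  increments=[
    [0.05, 0, 0, 0, 45],
    [0.11, 0, 0, 0, 45],
    [0.17, 0, 0, 0, 45],
    [0.23, 0, 0, 0, 45],
    [0.29, 0, 0, 0, 45],
    [0.35, 0, 0, 0, 45],
    [0.41, 0, 0, 0, 45],
    [0.47, 0, 0, 0, 45],
  ],
)

```text
time_s: 5.35
tool_pos: [521.9, -218.8, 30.0]
tcp_rot: [-2.221, -2.221, 0.0]
wrist_force: [-0.2, -0.7, -0.4]
grip_width: 38.5
finger_force: 0.0
```

Request:
drive_tool(
  increments=[
    [0.06, 0, 0, 0, 45],
    [0.12, 0, 0, 0, 45],
    [0.18, 0, 0, 0, 45],
    [0.24, 0, 0, 0, 45],
    [0.3, 0, 0, 0, 45],
    [0.35, 0, 0, 0, 45],
    [0.39, 0, 0, 0, 45],
    [0.42, 0, 0, 0, 45],
  ],
)

```text
time_s: 6.02
tool_pos: [521.8, -113.5, 29.8]
tcp_rot: [-2.219, -2.222, 0.0]
wrist_force: [-0.0, -1.2, -0.1]
grip_width: 38.3
finger_force: 0.0
```

```bash
python3 plan.py 521,97,30,0; python3 - <<'E'
from h import *
im=capture('top');k=get_calibration('top');r=cut_out('tall_box_center','top')
print([(x['score'],x['rect']) for x in r])
v,f=fit([(r[0]['region'].astype(np.float32),k)],90,[522,-50,0]);print(v,f)
cv2.imwrite('pics/t2.png',cv2.resize(im[165:305,190:450],None,fx=3,fy=3)[:,:,::-1])
E
```

```text
t 6.02 pos [ 521.8 -113.5   29.8] psi 0.06 tilt [ 0.001 -0.001 -1.   ] F [-0.  -1.2 -0.1] w 38.3
521,97,30,0 -> [ 0.842 -0.002  0.   ] tw 0.0004 full [ 0.167 -0.     0.   ]
[(0.66, [416.9, 242.9, 16.6, 19.5]), (0.6, [317.7, 251.3, 41.4, 42.2])]
[522.  -50.   -0.7] 1.0
```

View pics/t2.png

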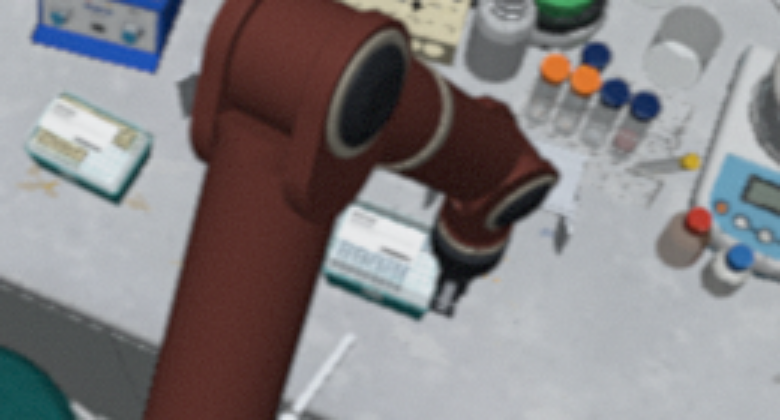

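The box stays square ahead of the fingers, at crop (385,260). I keep pushing.

Request:
drive_tool(
  increments=[
    [0.05, 0, 0, 0, 45],
    [0.11, 0, 0, 0, 45],
    [0.17, 0, 0, 0, 45],
    [0.23, 0, 0, 0, 45],
    [0.29, 0, 0, 0, 45],
    [0.35, 0, 0, 0, 45],
    [0.41, 0, 0, 0, 45],
    [0.47, 0, 0, 0, 45],
  ],
)

```text
time_s: 6.78
tool_pos: [522.2, 2.0, 30.2]
tcp_rot: [2.223, 2.218, -0.001]
wrist_force: [0.7, -1.5, -0.1]
grip_width: 38.2
finger_force: 0.0
```

Request:
drive_tool(
  increments=[
    [0.06, 0, 0, 0, 45],
    [0.12, 0, 0, 0, 45],
    [0.18, 0, 0, 0, 45],
    [0.23, 0, 0, 0, 45],
    [0.28, 0, 0, 0, 45],
    [0.32, 0, 0, 0, 45],
    [0.35, 0, 0, 0, 45],
    [0.37, 0, 0, 0, 45],
  ],
)

```text
time_s: 7.45
tool_pos: [522.0, 95.2, 30.0]
tcp_rot: [-2.221, -2.221, 0.0]
wrist_force: [-1.1, -0.7, -0.1]
grip_width: 38.7
finger_force: 0.0
```

```bash
python3 plan.py 521,60,30,0 465,60,150,90
```

```text
t 7.45 pos [522.   95.2  30. ] psi 0.0 tilt [-0. -0. -1.] F [-1.1 -0.7 -0.1] w 38.7
521,60,30,0 -> [-0.141 -0.004 -0.   ] tw 0.0 full [-0.167 -0.005 -0.   ]
465,60,150,90 -> [-0.141 -0.228 -0.48 ] tw -0.5 full [-0.043 -0.069 -0.146]
```

Request:
drive_tool(
  increments=[
    [-0.06, 0, 0, 0, 45],
    [-0.12, 0, -0.1, 0, 45],
    [-0.12, 0, -0.26, 0, 45],
    [-0.12, -0.05, -0.42, -0.04, 45],
    [-0.1, -0.12, -0.55, -0.08, 60],
    [-0.05, -0.2, -0.65, -0.12, 70],
    [0.0, -0.3, -0.75, -0.16, 80],
    [0.05, -0.4, -0.85, -0.2, 90],
  ],
)

```text
time_s: 8.12
tool_pos: [421.0, 107.1, 243.8]
tcp_rot: [-1.425, -2.8, -0.0]
wrist_force: [-0.2, 1.5, 0.6]
grip_width: 76.6
finger_force: 0.0
```

```bash
python3 plan.py 405,185,262,90
```

```text
t 8.12 pos [421.  107.1 243.8] psi 36.05 tilt [ 0.  0. -1.] F [-0.2  1.5  0.6] w 76.6
405,185,262,90 -> [ 0.289  0.132 -0.073] tw -0.2997 full [ 0.148  0.067 -0.037]
```

Request:
drive_tool(
  increments=[
    [0.05, 0.02, -0.07, -0.04, 100],
    [0.1, 0.04, -0.07, -0.08, 100],
    [0.15, 0.06, -0.07, -0.12, 100],
    [0.2, 0.08, -0.07, -0.16, 100],
    [0.25, 0.1, -0.07, -0.2, 100],
    [0.29, 0.13, -0.07, -0.24, 100],
    [0.29, 0.13, -0.07, -0.29, 100],
    [0.29, 0.13, -0.07, -0.29, 100],
  ],
)

```text
time_s: 8.78
tool_pos: [405.6, 185.6, 259.9]
tcp_rot: [-0.046, -3.14, -0.0]
wrist_force: [1.4, 0.4, 0.1]
grip_width: 85.3
finger_force: 0.0
```

```bash
cat > both.py <<'E'
import sys
from h import *
# wrist silhouette fit, overlay saved
n,x0,out=sys.argv[1],list(map(float,sys.argv[2].split(','))),sys.argv[3]
h=66 if n=='low' else 90
k=get_calibration('wrist');im=capture('wrist').copy()
for i in range(3):
    r=cut_out(n+'_box_center','wrist')
    if r: break
print([(round(q['score'],2),np.round(q['rect'])) for q in r])
v=None
if r:
    m=max(r,key=lambda q:q['region'].sum())['region'].astype(np.float32)
    v,f=fit([(m,k)],h,x0);print('x,y,yaw',v.round(3),'loss',round(f,3))
    for a,b in [(0,2),(2,6),(6,4),(4,0),(1,3),(3,7),(7,5),(5,1)]:
        p=proj(boxpts(*v,h),k);cv2.line(im,tuple(map(int,p[a].round())),tuple(map(int,p[b].round())),(255,0,0),1)
cv2.imwrite('pics/'+out,im[:,:,::-1])
E
python3 plan.py;python3 both.py tall 522,168,0 w3.png
```

```text
t 8.78 pos [405.6 185.6 259.9] psi 88.33 tilt [ 0.001  0.    -1.   ] F [1.4 0.4 0.1] w 85.3
[(0.65, array([262., 294., 128., 104.]))]
x,y,yaw [5.20791e+02 1.72550e+02 1.33000e-01] loss 0.158
```

View pics/w3.png

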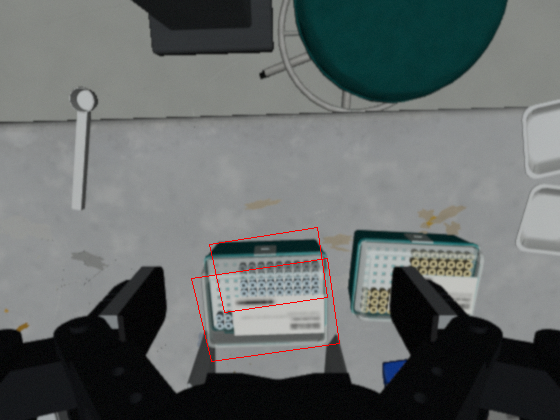

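The tall box is square in front of its bay, and the red fit is off because of a poor mask. I use the picked corner pixels instead: front bottom edge (214,243)–(321,240), bay walls at (203,355) and (338,352). The low box front edge is (357,231)–(480,243).

```bash
python3 - <<'E'
from h import *
k=get_calibration('wrist')
for n,uv,z in [('tall fb',(214,243),2),('tall fb',(321,240),2),('tall lid back L/R',(330,345),90),('',(212,351),90),('low fb',(357,231),2),('low fb',(480,243),2),('low lid back',(477,313),66),('',(352,315),66)]:
    print(n,uv,ray(uv,k,z).round(1))
for P in ([(640-26,165+72),(640-26,165-72)]):
    print(proj([[*P,0],[*P,102]],k).round())
print(proj(boxpts(520,168,-0.03,90),k).round().tolist())
E
python3 plan.py 440,170,40,87.4 463,171,40,87.4
```

```text
tall fb (214, 243) [483.6 110.    2. ]
tall fb (321, 240) [484.3 231.    2. ]
tall lid back L/R (330, 345) [559.  229.4  90. ]
 (212, 351) [561.7 116.4  90. ]
low fb (357, 231) [475.  271.5   2. ]
low fb (480, 243) [494.2 410.8   2. ]
low lid back (477, 313) [544.2 379.8  66. ]
 (352, 315) [542.1 254.7  66. ]
[[326. 339.]
 [340. 402.]]
[[209. 343.]
 [190. 407.]]
[[211.0, 235.0], [194.0, 267.0], [321.0, 234.0], [332.0, 266.0], [215.0, 305.0], [200.0, 352.0], [319.0, 304.0], [329.0, 351.0]]
t 8.88 pos [405.8 184.7 259.9] psi 87.95 tilt [ 0.001 -0.    -1.   ] F [ 0.2 -1.5  0.9] w 85.3
440,170,40,87.4 -> [-0.14  -0.054  0.88 ] tw 0.003 full [-0.026 -0.01   0.164]
463,171,40,87.4 -> [-0.231 -0.046  0.88 ] tw 0.003 full [-0.042 -0.009  0.161]
```

Request:
drive_tool(
  increments=[
    [-0.07, -0.026, 0.16, 0.003, 80],
    [-0.14, -0.054, 0.32, 0.003, 80],
    [-0.14, -0.054, 0.48, 0.003, 80],
    [-0.14, -0.054, 0.64, 0.003, 80],
    [-0.14, -0.054, 0.78, 0.003, 80],
    [-0.14, -0.054, 0.88, 0.003, 80],
    [-0.14, -0.054, 0.88, 0.003, 80],
    [-0.14, -0.054, 0.88, 0.003, 80],
  ],
)

```text
time_s: 9.55
tool_pos: [440.1, 169.6, 39.4]
tcp_rot: [-0.072, -3.138, 0.002]
wrist_force: [0.6, -0.7, 0.3]
grip_width: 68.3
finger_force: 0.0
```

Request:
drive_tool(
  increments=[
    [-0.03, 0, 0, 0, 80],
    [-0.06, 0, 0, 0, 80],
    [-0.1, 0, 0, 0, 80],
    [-0.13, 0, 0, 0, 80],
    [-0.16, 0, 0, 0, 80],
    [-0.19, 0, 0, 0, 80],
    [-0.22, 0, 0, 0, 80],
    [-0.25, 0, 0, 0, 80],
  ],
)

```text
time_s: 10.22
tool_pos: [503.6, 167.3, 40.3]
tcp_rot: [-0.07, -3.141, -0.0]
wrist_force: [-1.9, 0.0, 0.5]
grip_width: 68.1
finger_force: 0.0
```

```bash
python3 plan.py 587,167.5,40,87.4; python3 - <<'E'
from h import *
im=capture('side');cv2.imwrite('pics/s4.png',cv2.resize(im[160:300,200:350],None,fx=4,fy=4)[:,:,::-1])
E
```

```text
t 10.22 pos [503.6 167.3  40.3] psi 87.45 tilt [ 0.  0. -1.] F [-1.9  0.   0.5] w 68.1
587,167.5,40,87.4 -> [-0.333  0.016  0.001] tw 0.0003 full [-0.167  0.008  0.001]
```

View pics/s4.png

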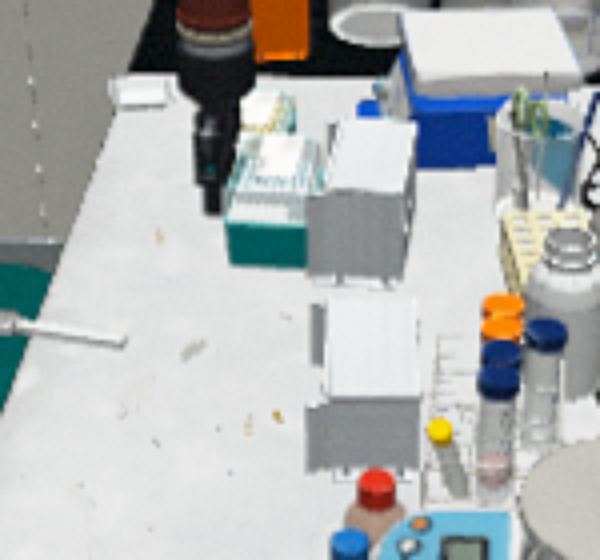

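The box has reached the bay mouth, square (crop 270,220). I push on into the bay.

Request:
drive_tool(
  increments=[
    [-0.03, 0, 0, 0, 80],
    [-0.06, 0, 0, 0, 80],
    [-0.09, 0, 0, 0, 80],
    [-0.12, 0, 0, 0, 80],
    [-0.15, 0, 0, 0, 80],
    [-0.18, 0, 0, 0, 80],
    [-0.21, 0, 0, 0, 80],
    [-0.24, 0, 0, 0, 80],
  ],
)

```text
time_s: 10.93
tool_pos: [563.8, 164.6, 40.0]
tcp_rot: [-0.07, -3.141, 0.0]
wrist_force: [-2.7, -0.0, 0.2]
grip_width: 68.2
finger_force: 0.0
```

Request:
drive_tool(
  increments=[
    [-0.02, 0, 0, 0, 80],
    [-0.035, 0, 0, 0, 80],
    [-0.045, 0, 0, 0, 80],
    [-0.055, 0, 0, 0, 80],
    [-0.065, 0, 0, 0, 80],
    [-0.07, 0, 0, 0, 80],
    [-0.075, 0, 0, 0, 80],
    [-0.08, 0, 0, 0, 80],
  ],
)

```text
time_s: 11.6
tool_pos: [582.8, 163.8, 40.0]
tcp_rot: [-0.07, -3.14, 0.0]
wrist_force: [-0.7, 0.0, 0.6]
grip_width: 68.8
finger_force: 0.0
```

```bash
python3 plan.py 587,167.5,40,87.4
```

```text
t 11.6 pos [582.8 163.8  40. ] psi 87.46 tilt [ 0. -0. -1.] F [-0.7  0.   0.6] w 68.8
587,167.5,40,87.4 -> [-0.016  0.015  0.   ] tw 0.0003 full [-0.12   0.116  0.   ]
```

Request:
drive_tool(
  increments=[
    [-0.005, 0, 0, 0, 80],
    [-0.01, 0, 0, 0, 80],
    [-0.015, 0, 0, 0, 80],
    [-0.02, 0, 0, 0, 80],
    [-0.025, 0, 0, 0, 80],
    [-0.03, 0, 0, 0, 80],
    [-0.03, 0, 0, 0, 80],
    [-0.03, 0, 0, 0, 80],
  ],
)

```text
time_s: 12.27
tool_pos: [589.6, 163.5, 39.8]
tcp_rot: [-0.07, -3.139, 0.0]
wrist_force: [-3.1, 0.8, 0.6]
grip_width: 68.4
finger_force: 0.0
```

```bash
python3 plan.py
```

```text
t 12.27 pos [589.6 163.5  39.8] psi 87.44 tilt [ 0.002 -0.    -1.   ] F [-3.1  0.8  0.6] w 68.4
```

Request:
drive_tool(
  increments=[
    [-0.005, 0, 0, 0, 80],
    [-0.01, 0, 0, 0, 80],
    [-0.015, 0, 0, 0, 80],
    [-0.02, 0, 0, 0, 80],
    [-0.025, 0, 0, 0, 80],
    [-0.03, 0, 0, 0, 80],
    [-0.03, 0, 0, 0, 80],
    [-0.03, 0, 0, 0, 80],
  ],
)

```text
time_s: 12.93
tool_pos: [588.8, 163.9, 39.2]
tcp_rot: [-0.072, -3.121, 0.001]
wrist_force: [-17.4, 1.0, 10.2]
grip_width: 68.3
finger_force: 0.0
```

Force jumped to 17 N with no further motion, so the tall box is home. I back off and go look at the low box.

Request:
drive_tool(
  increments=[
    [0.1, 0, 0, 0, 80],
    [0.22, 0, 0, 0, 80],
    [0.35, 0, -0.05, 0, 80],
    [0.45, 0, -0.18, 0, 80],
    [0.55, 0.05, -0.3, 0, 80],
    [0.62, 0.12, -0.4, 0, 60],
    [0.68, 0.22, -0.5, 0, 60],
    [0.74, 0.32, -0.6, 0, 45],
  ],
)

```text
time_s: 13.6
tool_pos: [417.6, 251.9, 192.2]
tcp_rot: [0.073, 3.136, 0.003]
wrist_force: [0.3, 1.0, -0.5]
grip_width: 40.7
finger_force: 0.0
```

Request:
drive_tool(
  increments=[
    [0.0, 0.1, -0.1, 0, 45],
    [0.0, 0.2, -0.2, 0, 45],
    [0.0, 0.33, -0.26, 0, 45],
    [0.0, 0.33, -0.26, 0, 45],
    [0.0, 0.33, -0.26, 0, 45],
    [0.0, 0.33, -0.26, 0, 45],
    [0.0, 0.33, -0.26, 0, 45],
    [0.0, 0.33, -0.26, 0, 45],
  ],
)

```text
time_s: 14.27
tool_pos: [420.8, 332.0, 254.4]
tcp_rot: [-0.074, -3.14, 0.002]
wrist_force: [-0.3, 0.3, -0.4]
grip_width: 38.2
finger_force: 0.0
```

```bash
python3 plan.py 513,410,100,0;python3 both.py low 513,328,0 w5.png;python3 - <<'E'
from h import *
im=cv2.imread('pics/w5.png');k=get_calibration('wrist')
for p in proj(boxpts(513,328,0,66),k): cv2.circle(im,tuple(map(int,p.round())),2,(0,255,0),-1)
cv2.imwrite('pics/w5.png',im)
E
```

```text
t 14.27 pos [420.8 332.  254.4] psi 87.31 tilt [ 0.    -0.002 -1.   ] F [-0.3  0.3 -0.4] w 38.2
513,410,100,0 -> [-0.354  0.33   0.617] tw 0.485 full [-0.075  0.07   0.131]
[(0.61, array([276., 272., 125.,  96.]))]
x,y,yaw [ 5.18997e+02  3.22395e+02 -1.24000e-01] loss 0.278
```

View pics/w5.png

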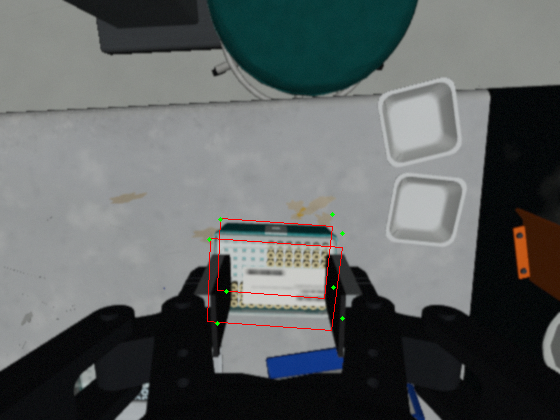

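The low box front edge is (222,226)–(332,228), giving about (518,327) with yaw −0.07. I go to its left side.

Request:
drive_tool(
  increments=[
    [-0.06, 0.06, 0, 0.04, 45],
    [-0.12, 0.12, 0, 0.08, 45],
    [-0.18, 0.18, 0, 0.12, 45],
    [-0.25, 0.24, 0, 0.16, 45],
    [-0.31, 0.3, 0.05, 0.2, 45],
    [-0.372, 0.362, 0.1, 0.24, 45],
    [-0.372, 0.362, 0.2, 0.28, 45],
    [-0.372, 0.362, 0.3, 0.32, 45],
  ],
)

```text
time_s: 15.03
tool_pos: [518.8, 420.4, 179.1]
tcp_rot: [1.575, 2.717, 0.003]
wrist_force: [-0.1, 0.5, -0.6]
grip_width: 38.6
finger_force: 0.0
```

```bash
python3 plan.py 518,416,100,0 518,416,20,0
```

```text
t 15.03 pos [518.8 420.4 179.1] psi 29.79 tilt [-0.     0.002 -1.   ] F [-0.1  0.5 -0.6] w 38.6
518,416,100,0 -> [-0.014 -0.012  0.317] tw 0.1655 full [-0.007 -0.006  0.167]
518,416,20,0 -> [-0.014 -0.013  0.637] tw 0.1655 full [-0.004 -0.003  0.167]
```

Request:
drive_tool(
  increments=[
    [-0.01, -0.01, 0.05, 0.04, 45],
    [-0.01, -0.01, 0.1, 0.08, 45],
    [-0.01, -0.01, 0.15, 0.12, 45],
    [-0.01, -0.01, 0.25, 0.163, 45],
    [-0.01, -0.01, 0.38, 0.163, 45],
    [-0.01, -0.01, 0.52, 0.163, 45],
    [-0.01, -0.01, 0.625, 0.163, 45],
    [-0.01, -0.01, 0.625, 0.163, 45],
  ],
)

```text
time_s: 15.7
tool_pos: [512.1, 413.8, 17.2]
tcp_rot: [-2.205, -2.234, 0.02]
wrist_force: [-1.3, -0.4, -0.8]
grip_width: 38.8
finger_force: 0.0
```

Request:
drive_tool(
  increments=[
    [-0.03, 0, 0, 0, 45],
    [-0.06, 0, 0, 0, 45],
    [-0.1, 0, 0, 0, 45],
    [-0.14, 0, 0, 0, 45],
    [-0.18, 0, 0, 0, 45],
    [-0.22, 0, 0, 0, 45],
    [-0.27, 0, 0, 0, 45],
    [-0.32, 0, 0, 0, 45],
  ],
)

```text
time_s: 16.37
tool_pos: [518.0, 336.0, 24.6]
tcp_rot: [2.205, 2.238, 0.003]
wrist_force: [0.1, 2.8, 1.3]
grip_width: 38.7
finger_force: 1.2
```

```bash
python3 plan.py 518,-66,20,0
```

```text
t 16.37 pos [518.  336.   24.6] psi 0.85 tilt [ 0.001  0.001 -1.   ] F [0.1 2.8 1.3] w 38.7
518,-66,20,0 -> [-1.608 -0.024  0.016] tw 0.0047 full [-0.167 -0.002  0.002]
```

Request:
drive_tool(
  increments=[
    [-0.06, -0.001, 0, 0.004, 45],
    [-0.12, -0.002, 0, 0.004, 45],
    [-0.18, -0.003, 0, 0.004, 45],
    [-0.24, -0.004, 0, 0.004, 45],
    [-0.3, -0.005, 0, 0.004, 45],
    [-0.36, -0.006, 0, 0.004, 45],
    [-0.42, -0.007, 0, 0.004, 45],
    [-0.47, -0.008, 0, 0.004, 45],
  ],
)

```text
time_s: 17.03
tool_pos: [517.2, 217.0, 24.2]
tcp_rot: [2.221, 2.221, -0.0]
wrist_force: [0.4, 2.0, 2.8]
grip_width: 38.6
finger_force: 1.6
```

Request:
drive_tool(
  increments=[
    [-0.06, 0, 0, 0, 45],
    [-0.12, 0, 0, 0, 45],
    [-0.18, 0, 0, 0, 45],
    [-0.24, 0, 0, 0, 45],
    [-0.3, 0, 0, 0, 45],
    [-0.36, 0, 0, 0, 45],
    [-0.42, 0, 0, 0, 45],
    [-0.47, 0, 0, 0, 45],
  ],
)

```text
time_s: 17.7
tool_pos: [516.9, 100.0, 24.1]
tcp_rot: [-2.22, -2.222, 0.001]
wrist_force: [-0.4, 2.9, 4.0]
grip_width: 37.9
finger_force: 1.8
```

```bash
python3 plan.py 518,-66,20,0;python3 - <<'E'
from h import *
im=capture('side');cv2.imwrite('pics/s6.png',cv2.resize(im[160:300,200:350],None,fx=4,fy=4)[:,:,::-1])
E
```

```text
t 17.7 pos [516.9 100.   24.1] psi 0.05 tilt [ 0.    -0.001 -1.   ] F [-0.4  2.9  4. ] w 37.9
518,-66,20,0 -> [-0.664  0.004  0.016] tw 0.0003 full [-0.167  0.001  0.004]
```

View pics/s6.png

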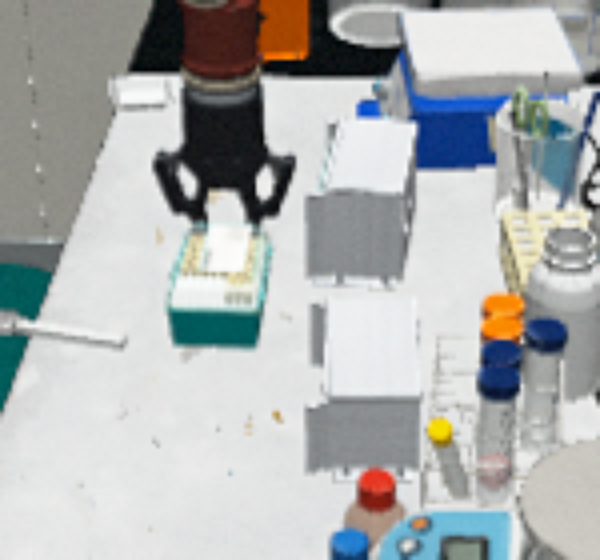

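The low box slides squarely at crop (220,285), and the tall box sits in its bay. Two more pushes.

Request:
drive_tool(
  increments=[
    [-0.05, 0, 0, 0, 45],
    [-0.1, 0, 0, 0, 45],
    [-0.15, 0, 0, 0, 45],
    [-0.2, 0, 0, 0, 45],
    [-0.25, 0, 0, 0, 45],
    [-0.3, 0, 0, 0, 45],
    [-0.34, 0, 0, 0, 45],
    [-0.38, 0, 0, 0, 45],
  ],
)

```text
time_s: 18.42
tool_pos: [516.4, 5.4, 23.4]
tcp_rot: [-2.219, -2.222, 0.003]
wrist_force: [0.1, 1.7, -1.3]
grip_width: 38.6
finger_force: 0.0
```

Request:
drive_tool(
  increments=[
    [-0.04, 0, 0, 0, 45],
    [-0.08, 0, 0, 0, 45],
    [-0.12, 0, 0, 0, 45],
    [-0.16, 0, 0, 0, 45],
    [-0.2, 0, 0, 0, 45],
    [-0.23, 0, 0, 0, 45],
    [-0.25, 0, 0, 0, 45],
    [-0.265, 0, 0, 0, 45],
  ],
)

```text
time_s: 19.08
tool_pos: [517.8, -60.3, 23.9]
tcp_rot: [-2.22, -2.223, -0.001]
wrist_force: [-0.9, 1.7, 1.7]
grip_width: 38.7
finger_force: 0.4
```

```bash
python3 plan.py 518,-66,20,0
```

```text
t 19.08 pos [517.8 -60.3  23.9] psi 0.06 tilt [ 0.  0. -1.] F [-0.9  1.7  1.7] w 38.7
518,-66,20,0 -> [-0.023  0.001  0.016] tw 0.0003 full [-0.137  0.005  0.095]
```

Request:
drive_tool(
  increments=[
    [0.06, 0, 0, 0, 45],
    [0.12, 0, -0.1, 0, 45],
    [0.14, -0.05, -0.26, -0.04, 45],
    [0.12, -0.12, -0.42, -0.08, 60],
    [0.05, -0.2, -0.55, -0.12, 70],
    [-0.05, -0.3, -0.65, -0.16, 80],
    [-0.15, -0.37, -0.75, -0.2, 90],
    [-0.25, -0.37, -0.85, -0.24, 90],
  ],
)

```text
time_s: 19.75
tool_pos: [420.6, -123.2, 237.5]
tcp_rot: [-1.241, -2.882, 0.001]
wrist_force: [1.3, 0.9, -1.2]
grip_width: 77.0
finger_force: 0.0
```

```bash
python3 plan.py 425,-140,255,93.4
```

```text
t 19.75 pos [ 420.6 -123.2  237.5] psi 43.4 tilt [ 0.003 -0.002 -1.   ] F [ 1.3  0.9 -1.2] w 77.0
425,-140,255,93.4 -> [-0.061 -0.033 -0.07 ] tw -0.2778 full [-0.103 -0.057 -0.119]
```

Request:
drive_tool(
  increments=[
    [-0.03, -0.02, -0.07, -0.04, 100],
    [-0.06, -0.03, -0.07, -0.08, 100],
    [-0.06, -0.03, -0.07, -0.12, 100],
    [-0.06, -0.03, -0.07, -0.16, 100],
    [-0.06, -0.03, -0.07, -0.2, 100],
    [-0.06, -0.03, -0.07, -0.24, 100],
    [-0.06, -0.03, -0.07, -0.278, 100],
    [-0.06, -0.03, -0.07, -0.278, 100],
  ],
)

```text
time_s: 20.42
tool_pos: [429.8, -138.9, 253.8]
tcp_rot: [-0.088, 3.14, -0.001]
wrist_force: [0.6, -0.2, 1.0]
grip_width: 85.5
finger_force: 0.0
```

```bash
python3 plan.py 445,-142,20,93.4;python3 - <<'E'
from h import *
k=get_calibration('wrist');im=capture('wrist').copy()
for p in proj(boxpts(518,-134,0,66),k): cv2.circle(im,tuple(map(int,p.round())),2,(0,255,0),-1)
for b in boxpts(655,-131,.06,77,bx=(-26,-43),by=(-72,72)): 
    p=proj([b],k)[0];cv2.circle(im,tuple(map(int,p.round())),2,(255,0,0),-1)
cv2.imwrite('pics/w7.png',im[:,:,::-1])
E
```

```text
t 20.42 pos [ 429.8 -138.9  253.8] psi 93.2 tilt [-0. -0. -1.] F [ 0.6 -0.2  1. ] w 85.5
445,-142,20,93.4 -> [-0.06  -0.015  0.935] tw -0.0011 full [-0.011 -0.003  0.166]
```

View pics/w7.png

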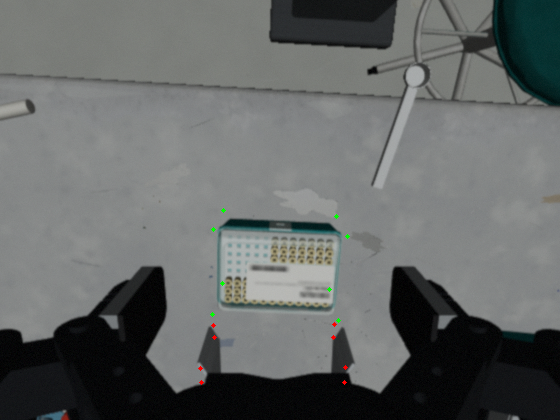

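The bay matches my estimate (red dots on its walls at (210,330) and (338,335)). The box, with lid at (218–340, 230–307), is about 5 mm left of the axis. I push it in with a slight rightward drift.

Request:
drive_tool(
  increments=[
    [-0.06, 0, 0.16, 0, 80],
    [-0.06, 0, 0.32, 0, 80],
    [-0.06, 0, 0.48, 0, 80],
    [-0.06, 0, 0.64, 0, 80],
    [-0.06, 0, 0.78, 0, 80],
    [-0.06, 0, 0.88, 0, 80],
    [-0.06, 0, 0.935, 0, 80],
    [-0.06, 0, 0.935, 0, 80],
  ],
)

```text
time_s: 21.13
tool_pos: [443.1, -137.3, 17.3]
tcp_rot: [0.081, -3.134, -0.002]
wrist_force: [0.0, -0.4, 0.1]
grip_width: 68.2
finger_force: 0.0
```

Request:
drive_tool(
  increments=[
    [-0.03, 0, 0, 0, 80],
    [-0.06, 0, 0, 0, 80],
    [-0.09, 0, 0, 0, 80],
    [-0.12, 0, 0, 0, 80],
    [-0.15, -0.005, 0, 0, 80],
    [-0.18, -0.01, 0, 0, 80],
    [-0.21, -0.015, 0, 0, 80],
    [-0.24, -0.02, 0, 0, 80],
  ],
)

```text
time_s: 21.8
tool_pos: [505.7, -139.4, 20.2]
tcp_rot: [0.085, -3.14, -0.0]
wrist_force: [-2.7, 1.0, 1.9]
grip_width: 68.5
finger_force: 1.1
```

Request:
drive_tool(
  increments=[
    [-0.03, 0, 0, 0, 80],
    [-0.06, 0, 0, 0, 80],
    [-0.09, 0, 0, 0, 80],
    [-0.12, 0, 0, 0, 80],
    [-0.15, 0, 0, 0, 80],
    [-0.18, 0, 0, 0, 80],
    [-0.21, 0, 0, 0, 80],
    [-0.23, 0, 0, 0, 80],
  ],
)

```text
time_s: 22.47
tool_pos: [564.2, -136.0, 20.0]
tcp_rot: [-0.086, 3.139, -0.0]
wrist_force: [-1.5, -0.1, 1.3]
grip_width: 68.6
finger_force: 1.1
```

```bash
python3 plan.py 604,-134,20,93.4
```

```text
t 22.47 pos [ 564.2 -136.    20. ] psi 93.13 tilt [-0.001 -0.    -1.   ] F [-1.5 -0.1  1.3] w 68.6
604,-134,20,93.4 -> [-0.159 -0.001  0.   ] tw -0.0015 full [-0.167 -0.001  0.   ]
```

Request:
drive_tool(
  increments=[
    [-0.02, 0, 0, 0, 80],
    [-0.04, 0, 0, 0, 80],
    [-0.06, 0, 0, 0, 80],
    [-0.08, 0, 0, 0, 80],
    [-0.1, 0, 0, 0, 80],
    [-0.115, 0, 0, 0, 80],
    [-0.13, 0, 0, 0, 80],
    [-0.14, 0, 0, 0, 80],
  ],
)

```text
time_s: 23.13
tool_pos: [598.2, -134.3, 20.0]
tcp_rot: [-0.085, 3.14, -0.0]
wrist_force: [-1.5, 0.6, 0.9]
grip_width: 68.1
finger_force: 0.9
```

Request:
drive_tool(
  increments=[
    [-0.005, 0, 0, 0, 80],
    [-0.01, 0, 0, 0, 80],
    [-0.015, 0, 0, 0, 80],
    [-0.02, 0, 0, 0, 80],
    [-0.025, 0, 0, 0, 80],
    [-0.03, 0, 0, 0, 80],
    [-0.03, 0, 0, 0, 80],
    [-0.03, 0, 0, 0, 80],
  ],
)

```text
time_s: 23.8
tool_pos: [604.9, -134.0, 20.0]
tcp_rot: [0.085, -3.14, -0.0]
wrist_force: [-2.2, -1.0, -0.1]
grip_width: 68.3
finger_force: 0.8
```

Request:
drive_tool(
  increments=[
    [-0.005, 0, 0, 0, 80],
    [-0.01, 0, 0, 0, 80],
    [-0.015, 0, 0, 0, 80],
    [-0.02, 0, 0, 0, 80],
    [-0.025, 0, 0, 0, 80],
    [-0.03, 0, 0, 0, 80],
    [-0.03, 0, 0, 0, 80],
    [-0.03, 0, 0, 0, 80],
  ],
)

```text
time_s: 24.47
tool_pos: [604.9, -133.9, 19.5]
tcp_rot: [0.082, -3.124, -0.003]
wrist_force: [-14.1, -0.0, 9.9]
grip_width: 68.2
finger_force: 7.0
```

Same stop signature at 605 mm, so the low box is home. I retreat and check both.

Request:
drive_tool(
  increments=[
    [0.08, 0, 0, 0, 80],
    [0.18, 0, 0, 0, 80],
    [0.3, 0, 0, 0, 80],
    [0.42, 0, -0.08, 0, 80],
    [0.52, 0, -0.2, 0, 80],
    [0.6, 0, -0.34, 0, 80],
    [0.64, 0, -0.48, 0, 80],
    [0.64, 0, -0.62, 0, 80],
  ],
)

```text
time_s: 25.13
tool_pos: [450.7, -142.7, 176.8]
tcp_rot: [0.082, -3.14, 0.0]
wrist_force: [0.7, -0.7, 0.2]
grip_width: 68.4
finger_force: 0.0
```

Request:
drive_tool(
  increments=[
    [0, -0.15, -0.1, 0, 80],
    [0, -0.3, -0.2, 0, 80],
    [0, -0.45, -0.3, 0, 80],
    [0, -0.6, -0.4, 0, 80],
    [0, -0.75, -0.5, 0, 80],
    [0, -0.75, -0.5, 0, 80],
    [0, -0.75, -0.5, 0, 80],
    [0, -0.75, -0.5, 0, 80],
  ],
)

```text
time_s: 25.8
tool_pos: [463.6, -330.3, 300.6]
tcp_rot: [-0.083, 3.138, -0.002]
wrist_force: [1.1, 1.5, 0.2]
grip_width: 68.3
finger_force: 0.0
```

```bash
python3 plan.py; python3 - <<'E'
from h import *
t=capture('top');s=capture('side')
a=cv2.resize(t[165:285,240:450],None,fx=2.2,fy=2.2);b=cv2.resize(s[180:330,250:340],None,fx=3.3,fy=3.3)
h=max(a.shape[0],b.shape[0]);f=lambda i:cv2.copyMakeBorder(i,0,h-i.shape[0],0,0,0)
cv2.imwrite('pics/end.png',np.hstack([f(a),f(b)])[:,:,::-1])
E
```

```text
t 25.8 pos [ 463.6 -330.3  300.6] psi 93.03 tilt [-0.003 -0.001 -1.   ] F [1.1 1.5 0.2] w 68.3
```

View pics/end.png

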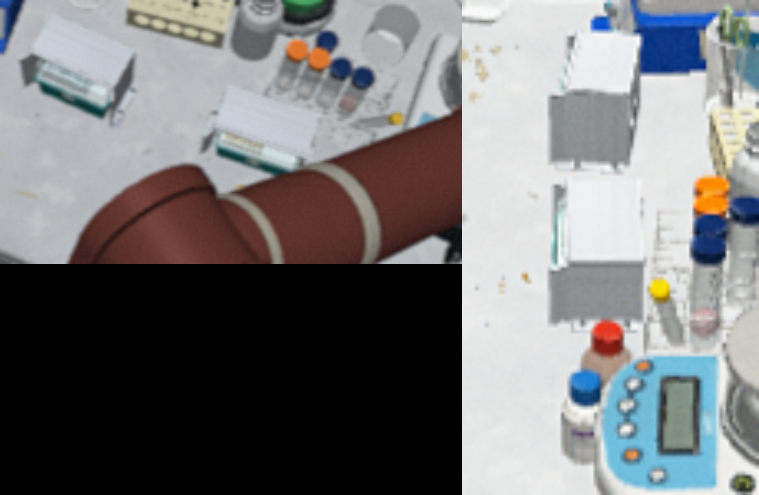

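Both boxes are in their bays, at (75,85) and (258,150), square with only a small lip showing. Both bottles are upright and the arm is clear.

```bash
python3 -c "from station import hand_in;print(hand_in())"
```

```text
the job is handed in; nothing more can be done
None
```

I slid both boxes into their bays (low box in the right bay, tall box in the left), pushed each against its back stop, left both bottles standing and handed the job in at about 26 s; no verdict came back.

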